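# Dock the tube carrier in the specimen reader

## Robot

A 6-joint arm with a two-finger parallel gripper is mounted at the origin on the work surface. World frame = base frame: x ahead of the robot, y to its left, z up, the work surface at z = 0. Lengths are in m, angles in rad, forces in N, time in s.
With the tool pointing down it reaches from about 0.3 to 0.775 m from the base axis. Payload 14.6 kg.
Tool frame: the origin (TCP) lies between the finger pads; the fingertips stand ctrl.tip_extent ahead of it and the grasp point (between the pads) lies 3 mm ahead of it (ctrl.tip_extent is the distance from the TCP to the fingertips, in m); z points along the fingers, y is the line along which they close (so a half turn about z gives the same grasp; the last joint's range is limited). The gripper opens to 94 mm and grips with 3 to 60 N. Pads are 16 mm wide; open, the fingers measure 119 mm over their backs; the gripper's body (75 mm by 177 mm) begins 78 mm behind the grasp point.
Start: joints at [-0.067, 0.3, 1.521, -0, 1.321, -0.067], TCP at [0.55, -0, 0.227] pointing down, gripper open.
Joint ranges: [-3.03, 3.03], [-0.79, 2.21], [0.23, 2.52], [-1.04, 4.18], [0, 3.07], [-2.55, 2.55]. Speed limits (rad/s): [2.22, 2.22, 2.57, 3.14, 3.14, 3.14].

## Interface

Orientations are given as [roll, pitch, yaw] about the fixed x, y, z axes, in that order (R = Rz(yaw) Ry(pitch) Rx(roll)).
In Python, from station import ctrl, imaging, ticket, telemetry gives the robot as it stands (ctrl), with the cameras (imaging), the job (ticket) and the readings (telemetry).
- The arm moves only by the shell command python3 shift.py 'ROWS' [OPENING] [FORCE]. ROWS is a JSON list of rows, 1 to 10 of them, each of 6 numbers: dx, dy, dz in m, then a rotation vector rx, ry, rz in rad; each row shifts and turns the commanded pose from where the row before left it, along the tool's axes as they then stand; what a row does not reach is not made up. A row lasts 1/10 s, in which the tool goes at most 0.05 m and 0.15 rad, less where a joint would pass 70% of its speed; a pose out of reach is approached as far as the arm can. OPENING is the finger opening in m, set as the command begins (- or left out keeps the last). The fingers move at their own pace and stop on an object; FORCE is the grip in N (left out, the last holds). Time passes only in rows, so rows that do not move let the fingers close. It prints the time, the measured TCP pose, the force, the opening and the grip force at its end.
- telemetry.get_obs(): the state, without advancing time (a new reading comes with each control period).
- imaging.camera(name): name is "scene" or "side" or "wrist"; returns a dict with "pixels" (384x512x3 uint8, blue, green, red), "fx", "fy", "cx", "cy" (pixels), "extrinsics" (4x4, takes a point from camera to world coordinates). Camera axes: x right, y up, looking along -z (the intrinsics and any distortion apply to the point x, -y, -z); pixel columns grow to the right and rows downward; lengths in m; the calibration is good to about 2 mm. A picture is of the moment at which its call begins. There is no depth.
- ticket.hand_in(): hands the job in; it is judged then, once.
The state is a dict: "time_s": time; "qpos": joint angles; "joint_vel": joint speeds; "tau": joint torques, N m; "ee_pos": TCP position; "eef_rot": TCP orientation; "force": force on the tool from outside, world axes, zero at the start; "moment": the same for the moment, N m; "grip_width": finger opening in m; "grip_force": force on a finger pad.
Only numpy, scipy, OpenCV 4.12 (cv2) and the standard library are available. Lean on these libraries where they do the work, as an engineer would, in place of code of your own. Each camera call takes 0.05 s, during which the arm holds its last target. There are 200 camera calls.

## Task

Clear the stray tube out of the reader's dock and leave it lying in the small steel tray. Then dock the white tube carrier: tuck its notched edge under the dock's steel lip, with the notch over the key, and lower the opposite edge behind the front sill until the carrier lies flat and fully home; let go of it. Do not tip the carrier beyond about 45 degrees, and leave the scanner, mouse and full tube rack where they are.

Things in the scene. Friction and masses are not known exactly. Their poses are not given: they have to be found in the camera images.
- dock: Fixed grey dock of a specimen reader, 206 (x) x 118 mm (y), z up. Origin: on the table under the centre of its pocket. Pocket x -72 to +72, y -53 to +53, floor 12 mm above the table. On +x a sill 8 mm thick, on both y sides 6 mm walls, all 8 mm higher than the floor; on -x a back wall with a lip, and behind it (x -78 to -124) a housing with a small display, 42 mm above the table.
- dock_lip (a point): middle of the free lower edge of the steel lip: dock x = -61, 12 mm above the pocket floor. The lip overhangs the pocket from x = -72 to -61 over its full width, 5 mm thick. So the carrier cannot go in level: tilt it 10 to 20 degrees, notched edge low, slide that edge under the lip towards the back wall, then lower the other edge.
- dock_seat (a point): centre of the pocket floor, axes as the dock's; the carrier's origin lies here (play about 2 mm in x, 4 mm in y) when home
- dock_key (a point): foot of the steel key on the pocket floor, dock x = -65, y = +22. The key is 16 mm wide in y, reaches from x = -72 to -58 and stands 22 mm above the floor: it shows in front of the lip and above it.
- carrier: White tube carrier, loose, 0.18 to 0.35 kg, any yaw, on the other side of the tray from the dock. Origin: centre of the underside; z up. Base plate 140 (x) x 98 (y) x 6 mm, notched in the -x edge. Two rows of low tubes fixed to it along y, at x -46 to -20 and +30 to +56, tops 26 mm up, and a handle between them. Home, its axes point as the dock's.
- carrier_handle (a point): where to pinch the handle, 56 mm above the carrier's origin. The handle is a bridge bar along the carrier's y, 64 mm long, 12 mm thick in x, 44 to 70 mm above the underside; grip it across x from above.
- carrier_tongue (a point): middle of the lower edge of the carrier's notched (-x) side
- carrier_front (a point): middle of the lower edge of the carrier's other (+x) side
- carrier_notch (a point): in the notch, carrier x = -65, y = +22, on the underside. The notch is 24 mm wide in y and 18 mm deep in x, from the -x edge, and passes round the key; this point is over dock_key when home
- tube: Stray capped specimen tube lying in the dock's pocket at any yaw, loose, 20 g, 85 mm long along its x, 16 mm in diameter, with a square 16 mm cap at +x that stops it rolling. Origin: middle of its length, on its underside.
- tube_center (a point): middle of the tube on its axis, 8 mm above its underside
- tray: Fixed shallow open steel tray, 135 mm (x) x 92 mm (y) x 25 mm high, walls and floor 4 mm. Origin: centre of its underside; z up. It stands between the dock and the carrier.
- scanner: Bystander: barcode scanner on a stand, loose, round foot 84 mm across, 165 mm tall, head 85 mm long along x overhanging towards -x. Origin: centre of its foot on the table.
- mouse: Bystander: black computer mouse on a mat, loose, 58 x 100 x 31 mm. Origin: centre of its underside.
- tube_rack: Bystander: clear rack of specimen tubes, loose, 60 (x) x 170 (y) mm, 74 mm tall. Origin: centre of its underside.

How it is judged:
By the outcome, as a careful person would: the job done as asked, in the order asked, and still so for the second after the job is handed in, with the robot touching nothing.
It also fails if it takes over 64 s, if anything falls off the work surface, if the arm or the gripper's body presses on something with over 40 N, if the wrist force passes 120 N, or if a joint passes its speed limit or range.

## Working session

There is one attempt and no reset: what is moved stays moved. The work goes in short steps, Python scripts to look and compute and a shell command to move; the robot and the scene stay as the last step left them, time stands still between calls to the robot, and variables do not carry over. Pictures are saved under pics/ and viewed, at most 10 in all, crops included, and the job is handed in when it is done.

```bash
ls; mkdir -p pics; python3 - <<'E'
from station import ctrl, imaging, ticket, telemetry
import cv2,numpy as np
for n in ["scene","side","wrist"]:
    c=imaging.camera(n); cv2.imwrite(f"pics/a_{n}.png",c["pixels"]); print(n,c["fx"],c["fy"],c["cx"],c["cy"],[k for k in c]); print(np.round(c["extrinsics"],4).tolist())
print(ctrl.tip_extent, telemetry.get_obs()["eef_rot"])
a=[cv2.imread(f"pics/a_{n}.png") for n in ["scene","side"]]
E
```

```text
pics
shift.py
station.py
scene 453.91033896443474 453.91033896443474 256.10632185208044 193.39695160018078 ['pixels', 'fx', 'fy', 'cx', 'cy', 'extrinsics']
[[-0.194, -0.8053, 0.5602, 1.1842], [0.981, -0.1589, 0.1113, 0.1204], [-0.0006, 0.5712, 0.8208, 0.9006], [0.0, 0.0, 0.0, 1.0]]
side 465.9086278722831 465.9086278722831 252.33668238119324 189.9309473321848 ['pixels', 'fx', 'fy', 'cx', 'cy', 'extrinsics']
[[0.8231, 0.3914, -0.4116, 0.1175], [-0.5679, 0.5801, -0.584, -0.6725], [0.0102, 0.7144, 0.6997, 0.9006], [0.0, 0.0, 0.0, 1.0]]
wrist 309.66108262883625 309.66108262883625 261.3443746554335 187.95122062822793 ['pixels', 'fx', 'fy', 'cx', 'cy', 'extrinsics']
[[1.0, 0.0001, 0.0007, 0.5499], [-0.0002, 0.9734, 0.2291, 0.066], [-0.0007, -0.2291, 0.9734, 0.3843], [0.0, 0.0, 0.0, 1.0]]
0.022 [-3.14077500e+00 -6.77494288e-05  1.57077417e+00]
```

View pics/a_scene.png

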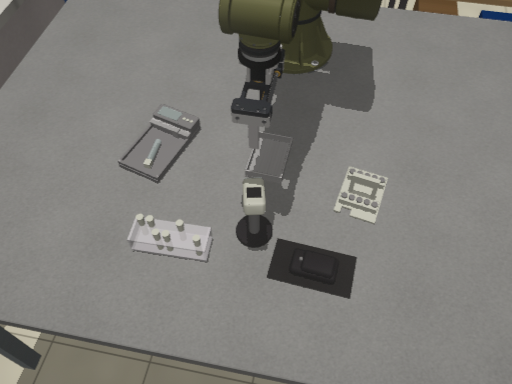

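View pics/a_side.png

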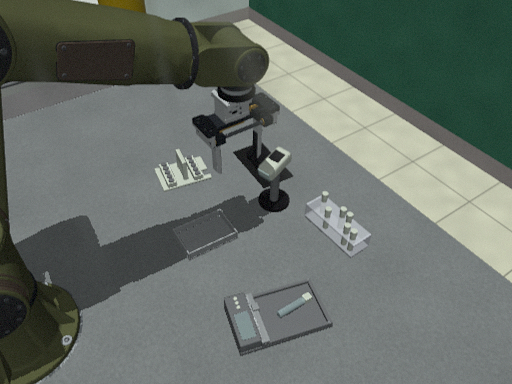

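The scene view shows the dock at about (160,140) with the tube at (152,153), the tray at (270,157), the carrier at (362,193), and the scanner at (254,220). In the side view the dock is at (280,315) and the carrier at (183,170). I'll enlarge these areas to measure them.

```bash
python3 - <<'E'
import cv2,numpy as np
s=cv2.imread("pics/a_scene.png");d=cv2.imread("pics/a_side.png")
def crop(im,x,y,w,h):
    c=cv2.resize(im[y:y+h,x:x+w],(400,300),interpolation=cv2.INTER_CUBIC)
    for i in range(0,w,10):
        cv2.line(c,(int(i*400/w),0),(int(i*400/w),6 if i%20 else 12),(0,255,255),1)
    for j in range(0,h,10): cv2.line(c,(0,int(j*300/h)),(6 if j%20 else 12,int(j*300/h)),(0,255,255),1)
    return c
m=np.vstack([np.hstack([crop(s,110,95,100,90) if 0 else crop(s,110,100,108,81),crop(d,215,270,128,96)]),np.hstack([crop(s,320,160,80,60),crop(d,145,140,80,60)])])
cv2.imwrite("pics/b.png",m)
E
```

```text
(no output)
```

View pics/b.png

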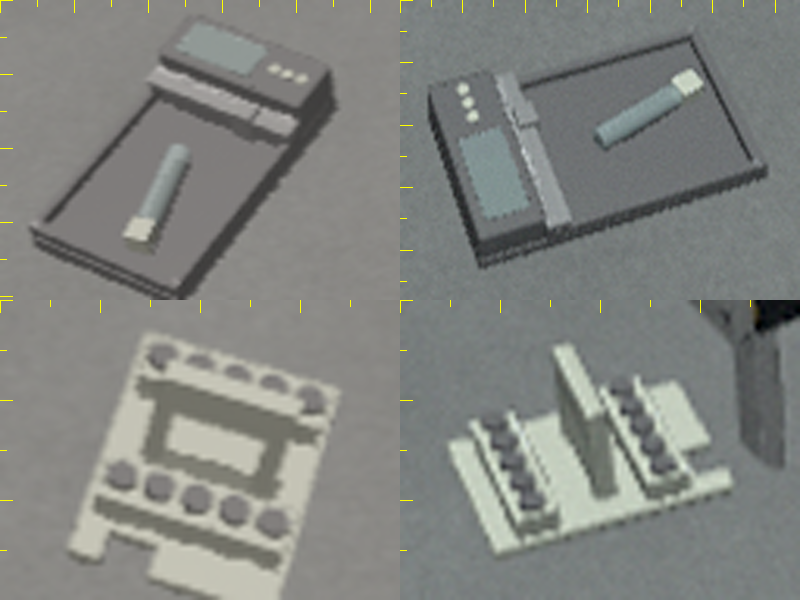

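```bash
cat > geo.py <<'E'
import numpy as np, cv2
from scipy.optimize import least_squares
K={"scene":(453.91,256.106,193.397,[[-0.194,-0.8053,0.5602,1.1842],[0.981,-0.1589,0.1113,0.1204],[-0.0006,0.5712,0.8208,0.9006]]),
"side":(465.909,252.337,189.931,[[0.8231,0.3914,-0.4116,0.1175],[-0.5679,0.5801,-0.584,-0.6725],[0.0102,0.7144,0.6997,0.9006]])}
def proj(P,cam):
    f,cx,cy,E=K[cam] if isinstance(cam,str) else cam
    E=np.array(E); q=(np.asarray(P)-E[:3,3])@E[:3,:3]
    return np.stack([cx-f*q[:,0]/q[:,2], cy+f*q[:,1]/q[:,2]],1)
def fit(obs,x0):
    """obs: list (cam,(x,y,z) mm object,(u,v))"""
    def W(p,P): c,s=np.cos(p[2]),np.sin(p[2]); P=np.array(P)/1000; return np.array([[p[0]+c*P[0]-s*P[1],p[1]+s*P[0]+c*P[1],P[2]]])
    def r(p): return np.concatenate([proj(W(p,P),c)[0]-uv for c,P,uv in obs])
    s=least_squares(r,x0,loss="soft_l1"); return s.x, r(s.x).reshape(-1,2)
E
python3 - <<'E'
from geo import *
def T(ox,oy,sc,bx=0,by=0): return lambda u,v:((u-bx)/sc+ox-0,(v-by)/sc+oy)
A=T(110,100,400/108);B=T(215,270,3.125,400);C=T(320,160,5,0,300);D=T(145,140,5,400,300)
S,I="scene","side"
np.set_printoptions(precision=4,suppress=True)
def show(n,o,x0):
    x,r=fit(o,x0); print(n,x[:2],np.degrees(x[2]),r.round(1).tolist())
show("dock",[(S,(81,-59,20),A(33,228)),(S,(81,59,20),A(180,287)),(S,(-124,-59,42),A(195,15)),(S,(-124,59,42),A(333,75)),(S,(-78,-59,42),A(160,52)),
(I,(81,59,20),B(692,37)),(I,(81,-59,20),B(766,168)),(I,(-124,59,42),B(430,88)),(I,(-124,-59,42),B(480,243)),(I,(-124,-59,0),B(483,266))],[.4,-.25,-.5])
show("carrier",[(S,(70,49,6),C(147,333)),(S,(70,-49,6),C(339,392)),(S,(-70,49,6),C(70,548)),
(I,(-70,49,6),D(733,480)),(I,(70,49,6),D(500,553)),(I,(70,-49,6),D(450,442)),(I,(-70,-49,6),D(680,382))],[.5,.25,3])
show("tube",[(S,(-42,0,20),A(178,148)),(S,(42,0,20),A(137,240)),(I,(-42,0,20),B(602,137)),(I,(42,0,20),B(693,80))],[.45,-.3,-.5])
show("tray",[(S,(-67,-46,25),(259,135)),(S,(-67,46,25),(291,139)),(S,(67,46,25),(286,179)),(S,(67,-46,25),(247,170)),(I,(-67,46,25),(173,233)),(I,(67,46,25),(219,211)),(I,(67,-46,25),(238,233)),(I,(-67,-46,25),(193,253))],[.5,0,0])
show("scanner",[(S,(0,0,0),(255,231)),(I,(0,0,0),(274,200))],[.6,0,0])
E
```

```text
dock [ 0.49   -0.2772] -14.838940615671044 [[-0.8, -0.6], [-0.5, 0.1], [-1.1, -1.9], [-0.2, -4.1], [-1.2, -0.8], [0.8, -5.6], [0.6, -3.5], [-1.9, -1.4], [-0.2, -2.1], [-1.0, 0.5]]
carrier [0.5238 0.2465] 169.34756598190828 [[-0.4, -0.8], [-0.1, -0.9], [-0.7, -0.1], [0.9, -0.5], [-0.4, -1.4], [-0.1, -1.1], [-0.0, -1.5]]
tube [ 0.5096 -0.2798] -0.2509282968440208 [[-0.1, -0.0], [0.1, 0.3], [-0.9, 0.4], [0.6, -0.4]]
tray [0.4605 0.0112] 0.9347903117869678 [[-2.7, -3.5], [0.4, -2.8], [-2.1, -1.9], [-0.5, 1.8], [-0.0, -4.6], [-0.2, -5.1], [0.8, -5.1], [-1.2, -0.3]]
scanner [0.6732 0.0155] 0.0 [[-0.3, 0.2], [-0.4, -0.2]]
```

```bash
python3 shift.py '[[-0.047,-0.007,0,0,0,0],[-0.047,-0.007,0,0,0,0],[-0.047,-0.007,0,0,0,0],[-0.047,-0.007,0,0,0,0],[-0.046,-0.006,0,0,0,0],[-0.046,-0.006,0,0,0,0],[0,0,0,0,0,0.143],[0,0,0,0,0,0.143],[0,0,0,0,0,0.143],[0,0,0,0,0,0.143]]' 0.05
python3 shift.py '[[0,0,0,0,0,0.143],[0,0,0,0,0,0.143],[0,0,0,0,0,0.143],[0,0,0,0,0,0.143],[0,0,0,0,0,0.143],[0,0,0,0,0,0.143],[0,0,0,0,0,0.141]]'
python3 - <<'E'
from station import ctrl, imaging, ticket, telemetry
import cv2,numpy as np
o=telemetry.get_obs(); print(o["qpos"],o["time_s"])
c=imaging.camera("wrist"); cv2.imwrite("pics/c.png",c["pixels"]); np.save("w_c.npy",c["extrinsics"]); print(c["extrinsics"].round(4).tolist())
E
```

```text
time_s: 1.15
ee_pos: [0.5099, -0.2801, 0.2271]
eef_rot: [-3.141, -0.0, 0.993]
force: [0.7, -0.4, -0.1]
grip_width: 0.0499
grip_force: 0.0
time_s: 1.85
ee_pos: [0.5099, -0.2799, 0.2271]
eef_rot: [-3.141, 0.001, -0.006]
force: [0.4, 0.1, -0.6]
grip_width: 0.0501
grip_force: 0.0
[-5.65032990e-01  3.71348530e-01  1.42678712e+00 -1.89682486e-05
  1.34405091e+00  1.01184428e+00] 1.85
[[-0.0063, 0.9734, 0.2288, 0.5758], [-1.0, -0.0062, -0.0013, -0.2803], [0.0002, -0.2288, 0.9735, 0.3845], [0.0, 0.0, 0.0, 1.0]]
```

View pics/c.png

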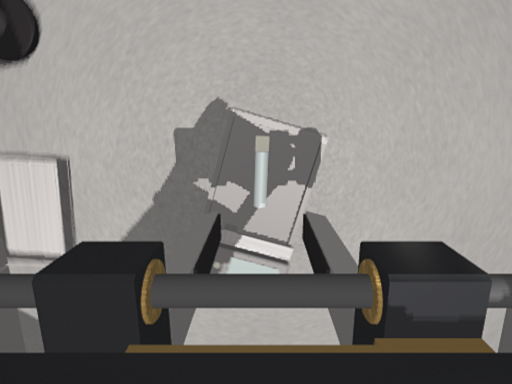

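Wrist view: the tube runs along the image column from (262,137) at the cap to (260,207), centred about 261. The dock's front corners are at (231,107) and (326,137), and the tray's right edge is near (72,157). I'll add these to the fits.

```bash
cat >> geo.py <<'E'
def wcam(E): return (309.661,261.344,187.951,E)
E
python3 - <<'E'
from geo import *
w=wcam(np.load("w_c.npy"))
def T(ox,oy,sc,bx=0,by=0): return lambda u,v:((u-bx)/sc+ox-0,(v-by)/sc+oy)
A=T(110,100,400/108);B=T(215,270,3.125,400)
S,I="scene","side"
np.set_printoptions(precision=4,suppress=True)
def show(n,o,x0):
    x,r=fit(o,x0); print(n,x[:2],np.degrees(x[2]),r.round(1).tolist())
show("tubeW",[(w,(-42,0,20),(260,207)),(w,(42,0,20),(262,137))],[.45,-.3,0])
for X in (80,82):
  c=[(S,(X,-59,20),A(33,228)),(S,(X,59,20),A(180,287)),(S,(-124,-59,42),A(195,15)),(S,(-78,-59,42),A(160,52)),(S,(-78,59,42),A(302,107))]
  d=[(I,(X,59,20),B(692,37)),(I,(X,-59,20),B(766,168)),(I,(-124,59,42),B(430,88)),(I,(-124,-59,42),B(480,243))]
  e=[(w,(X,59,20),(231,107)),(w,(X,-59,20),(326,137))]
  for n,o in (("S",c),("I",d),("W",e),("all",c+d+e)): show(n,o,[.48,-.27,-.26])
# back-project corner rays at z=.02
def ray(cam,uv,z):
    f,cx,cy,E=K[cam] if isinstance(cam,str) else cam; E=np.array(E)
    d=E[:3,:3]@np.array([(uv[0]-cx)/f,-(uv[1]-cy)/f,-1]); return E[:3,3]+d*(z-E[2,3])/d[2]
for n,o in (("S",c),("I",d),("W",e)):
    for cam,P,uv in o: print(n,P,ray(cam,uv,P[2]/1000))
E
```

```text
tubeW [ 0.5087 -0.2795] -1.9900933211099932 [[0.0, -0.4], [-0.0, 0.4]]
S [ 0.4926 -0.2744] -15.376791366611759 [[-0.0, -0.2], [0.1, 0.9], [0.0, -1.1], [-0.2, 0.0], [0.1, 0.0]]
I [ 0.487  -0.2829] -15.767507658230878 [[1.6, -2.8], [0.8, 0.1], [-1.6, 0.3], [-0.6, 0.3]]
W [ 0.4914 -0.277 ] -17.298677316307035 [[-1.3, -0.2], [1.4, 0.3]]
all [ 0.4904 -0.2781] -15.990589073690277 [[-1.2, -1.4], [-1.5, -0.0], [-0.5, -1.8], [-0.9, -0.8], [-1.0, -0.5], [1.5, -4.8], [0.5, -2.3], [-1.4, -2.3], [-0.7, -2.7], [-2.1, 1.4], [1.2, -0.4]]
S [ 0.4917 -0.2741] -15.215425400609252 [[-0.2, 0.2], [0.0, 1.2], [0.1, -1.3], [-0.1, -0.2], [0.2, -0.3]]
I [ 0.4863 -0.2827] -15.837621227867338 [[2.2, -2.9], [1.4, -0.1], [-1.9, 0.3], [-1.0, 0.3]]
W [ 0.4895 -0.2764] -17.29867909870177 [[-1.3, -0.2], [1.4, 0.3]]
all [ 0.4886 -0.278 ] -15.862276054968383 [[-1.4, -1.3], [-1.6, 0.0], [-0.4, -2.3], [-0.7, -1.3], [-0.8, -1.1], [1.6, -4.8], [0.7, -2.3], [-2.1, -1.8], [-1.4, -2.2], [-1.9, 1.3], [1.5, -0.7]]
S (82, -59, 20) [ 0.5546 -0.3523  0.02  ]
S (82, 59, 20) [ 0.5829 -0.2399  0.02  ]
S (-124, -59, 42) [ 0.3613 -0.2973  0.042 ]
S (-78, -59, 42) [ 0.4016 -0.3102  0.042 ]
S (-78, 59, 42) [ 0.433 -0.197  0.042]
I (82, 59, 20) [ 0.5723 -0.2516  0.02  ]
I (82, -59, 20) [ 0.5466 -0.3604  0.02  ]
I (-124, 59, 42) [ 0.3868 -0.1937  0.042 ]
I (-124, -59, 42) [ 0.3529 -0.3063  0.042 ]
W (82, 59, 20) [ 0.5851 -0.2459  0.02  ]
W (82, -59, 20) [ 0.5506 -0.3555  0.02  ]
```

```bash
python3 shift.py '[[0,0,0.045,0,0,0],[0,0,0.045,0,0,0],[0,0,0.045,0,0,0],[0,0,0.035,0,0,0],[0,0,0.010,0,0,0],[0,0,0.010,0,0,0],[0,0,0,0,0,0]]'
python3 shift.py '[[0,0,0,0,0,0],[0,0,0,0,0,0],[0,0,0,0,0,0],[0,0,0,0,0,0],[0,0,0,0,0,0]]' 0.005 10
```

```text
time_s: 2.6
ee_pos: [0.5102, -0.2801, 0.0377]
eef_rot: [3.141, -0.0, 0.001]
force: [-0.5, -1.7, -0.8]
grip_width: 0.0498
grip_force: 0.0
time_s: 3.1
ee_pos: [0.5101, -0.2801, 0.0378]
eef_rot: [3.141, -0.0, -0.0]
force: [-0.9, -0.1, 3.4]
grip_width: 0.0154
grip_force: 10.0
```

```bash
cat >> geo.py <<'E'
def ray(cam,uv,z):
    f,cx,cy,E=K[cam] if isinstance(cam,str) else cam; E=np.array(E)
    d=E[:3,:3]@np.array([(uv[0]-cx)/f,-(uv[1]-cy)/f,-1]); return E[:3,3]+d*(z-E[2,3])/d[2]
E
python3 - <<'E'
from geo import *
w=wcam(np.load("w_c.npy"))
for uv in [(68,157),(72,258)]: print(ray(w,uv,.025))
for n,l in (("scene",[(259,135),(291,139),(286,179),(247,170)]),("side",[(173,233),(219,211),(238,233),(193,253)])):
    for uv in l: print(n,ray(n,uv,.025))
E
python3 shift.py '[[0,0,-0.045,0,0,0],[0,0,-0.045,0,0,0],[0,0,-0.045,0,0,0],[0,-0.048,0,0,0,0],[0,-0.048,0,0,0,0],[0,-0.048,0,0,0,0],[-0.02,-0.048,0,0,0,0],[-0.02,-0.048,0,0,0,0],[0,-0.048,0,0,0,0]]'
python3 - <<'E'
from station import ctrl, imaging, ticket, telemetry
import cv2,numpy as np
c=imaging.camera("wrist"); cv2.imwrite("pics/d.png",c["pixels"]); np.save("w_d.npy",c["extrinsics"])
E
```

```text
[ 0.52978294 -0.05485771  0.025     ]
[ 0.40221578 -0.04085141  0.025     ]
scene [ 0.40499901 -0.02662951  0.025     ]
scene [0.40259808 0.0564761  0.025     ]
scene [0.53134267 0.06397092 0.025     ]
scene [ 0.52273246 -0.0335882   0.025     ]
side [0.38590113 0.04292358 0.025     ]
side [0.51782263 0.04257436 0.025     ]
side [ 0.51765339 -0.04630626  0.025     ]
side [ 0.39607115 -0.03827951  0.025     ]
time_s: 4.0
ee_pos: [0.4698, 0.0058, 0.1727]
eef_rot: [3.142, 0.0, -0.001]
force: [0.8, -1.0, -0.7]
grip_width: 0.0156
grip_force: 10.0
```

View pics/d.png

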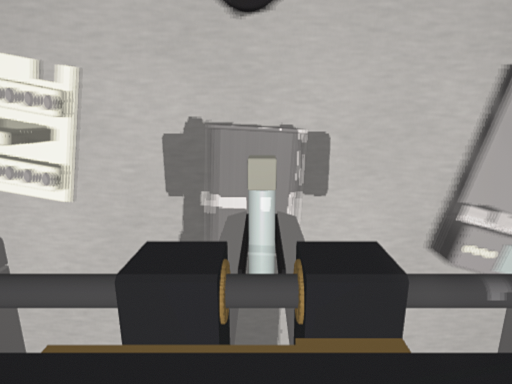

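The tube is held along the tool's x. The tray's far rim runs from (204,127) to (306,129).

```bash
python3 - <<'E'
from geo import *
w=wcam(np.load("w_d.npy"))
for uv in [(204,127),(306,129)]: print(ray(w,uv,.025))
for uv in [(262,157),(262,160)]: print(ray(w,uv,.165))
E
```

```text
[0.52469293 0.06114292 0.025     ]
[ 0.52269597 -0.03755615  0.025     ]
[0.51394617 0.0054311  0.165     ]
[0.51233238 0.00543184 0.165     ]
```

```bash
python3 shift.py '[[-0.012,-0.006,0.03,0,0,0],[0,0,0.045,0,0,0],[0,0,0.045,0,0,0],[0,0,0.014,0,0,0],[0,0,0.006,0,0,0],[0,0,0.001,0,0,0],[0,0,0,0,0,0]]'
python3 shift.py '[[0,0,0,0,0,0],[0,0,0,0,0,0],[0,0,0,0,0,0],[0,0,-0.02,0,0,0],[0,0,-0.045,0,0,0],[0,0,-0.045,0,0,0],[0,0,-0.045,0,0,0],[0,0,-0.045,0,0,0]]' 0.035
python3 - <<'E'
from station import ctrl, imaging, ticket, telemetry
import cv2,numpy as np
o=telemetry.get_obs(); print(o["qpos"])
c=imaging.camera("wrist"); cv2.imwrite("pics/e.png",c["pixels"]); np.save("w_e.npy",c["extrinsics"])
E
```

```text
time_s: 4.75
ee_pos: [0.4602, 0.0102, 0.0324]
eef_rot: [3.142, -0.002, -0.0]
force: [0.7, 0.6, 0.0]
grip_width: 0.0157
grip_force: 10.0
time_s: 5.55
ee_pos: [0.4592, 0.0103, 0.2337]
eef_rot: [3.142, -0.001, -0.0]
force: [0.1, 0.1, -0.9]
grip_width: 0.0352
grip_force: 0.0
[-5.72365560e-02  9.03268043e-02  1.75654630e+00 -3.49013024e-07
  1.29408442e+00  1.51373664e+00]
```

View pics/e.png

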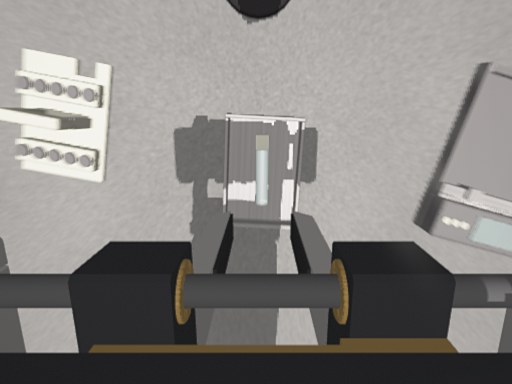

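The tube lies flat inside the tray, from (262,137) to (262,205). The carrier is seen left at (65,115), with its notch up and to the right near (87,70). Moving over it.

```bash
R='[0,0,0,0,0,-0.15]'; python3 shift.py '[[0.013,-0.0473,0,0,0,0],[0.013,-0.0473,0,0,0,0],[0.013,-0.0473,0,0,0,0],[0.013,-0.0473,0,0,0,0],[0.013,-0.0473,0,0,0,0],[0,0,0,0,0,-0.15],[0,0,0,0,0,-0.15],[0,0,0,0,0,-0.15],[0,0,0,0,0,-0.15],[0,0,0,0,0,-0.15]]' 0.06
python3 shift.py '[[0,0,0,0,0,-0.15],[0,0,0,0,0,-0.15],[0,0,0,0,0,-0.15],[0,0,0,0,0,-0.15],[0,0,0,0,0,-0.15],[0,0,0,0,0,-0.15],[0,0,0,0,0,-0.15],[0,0,0,0,0,-0.15],[0,0,0,0,0,-0.15],[0,0,0,0,0,-0.15]]'
python3 shift.py '[[0,0,0,0,0,-0.15],[0,0,0,0,0,-0.15],[0,0,0,0,0,-0.15],[0,0,0,0,0,-0.15],[0,0,0,0,0,-0.15],[0,0,0,0,0,-0.15],[0,0,0,0,0,-0.15],[0,0,0,0,0,-0.15],[0,0,0,0,0,-0.15],[0,0,0,0,0,-0.15]]'
python3 shift.py '[[0,0,0,0,0,-0.15],[0,0,0,0,0,-0.15],[0,0,0,0,0,-0.15],[0,0,0,0,0,-0.15],[0,0,0,0,0,-0.12]]'
python3 - <<'E'
from station import ctrl, imaging, ticket, telemetry
import cv2,numpy as np
o=telemetry.get_obs(); print(o["qpos"])
c=imaging.camera("wrist"); cv2.imwrite("pics/f.png",c["pixels"]); np.save("w_f.npy",c["extrinsics"])
E
```

```text
time_s: 6.6
ee_pos: [0.5246, 0.2468, 0.2313]
eef_rot: [-3.142, -0.0, 0.756]
force: [0.3, -0.6, -0.0]
grip_width: 0.06
grip_force: 0.0
time_s: 7.6
ee_pos: [0.5246, 0.2468, 0.2313]
eef_rot: [3.142, 0.0, 2.256]
force: [0.2, -0.1, -0.1]
grip_width: 0.0598
grip_force: 0.0
time_s: 8.6
ee_pos: [0.5246, 0.2468, 0.2313]
eef_rot: [-3.142, 0.0, -2.527]
force: [-0.5, -0.9, -0.1]
grip_width: 0.0606
grip_force: 0.0
time_s: 9.1
ee_pos: [0.5246, 0.2468, 0.2313]
eef_rot: [3.142, -0.0, -1.807]
force: [0.3, -0.3, 0.6]
grip_width: 0.06
grip_force: 0.0
[ 3.76546771e-01  3.63570651e-01  1.42761839e+00  1.26689777e-05
  1.35042752e+00 -2.52851647e+00]
```

View pics/f.png

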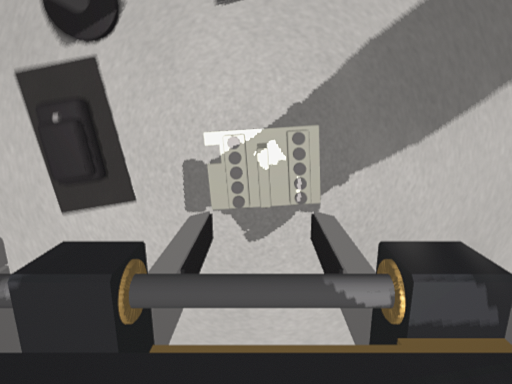

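The carrier fills (204..321, 126..209), with its notched edge to the left and the tab at upper left (204,133). Its corners are about (318,126), (321,204), (212,209) and (204,133).

```bash
python3 - <<'E'
from geo import *
w=wcam(np.load("w_f.npy"))
np.set_printoptions(precision=4,suppress=True)
x,r=fit([(w,(70,49,6),(318,126)),(w,(70,-49,6),(321,204)),(w,(-70,-49,6),(212,209)),(w,(-70,49,6),(204,133))],[.52,.25,2.95])
print(x[:2],np.degrees(x[2]),r)
for uv in [(262,145),(264,207)]: print(ray(w,uv,.07))
R=np.array([[np.cos(x[2]),-np.sin(x[2])],[np.sin(x[2]),np.cos(x[2])]])
for y in(-32,32): print(proj([[*(x[:2]+R@[0,y/1000]),.07]],w))
d=x[:2]-[.5246,.2468]; p=-1.807; print("tool dx,dy",d@[np.cos(p),np.sin(p)],d@[np.sin(p),-np.cos(p)])
E
```

```text
[0.5218 0.2472] 169.89522472670575 [[ 0.9857 -0.1158]
 [-0.6446 -0.4723]
 [-0.2097  0.8134]
 [ 0.0021 -0.0474]]
[0.5155 0.2117 0.07  ]
[0.5289 0.2765 0.07  ]
[[265.8665 208.6304]]
[[262.3105 148.9975]]
tool dx,dy 0.00023633564983597212 0.0028245869681458448
```

```bash
python3 shift.py '[[0,0.003,0.045,0,0,0],[0,0,0.045,0,0,0],[0,0,0.045,0,0,0],[0,0,0.025,0,0,0],[0,0,0.012,0,0,0],[0,0,0,0,0,0]]'
python3 shift.py '[[0,0,0,0,0,0],[0,0,0,0,0,0],[0,0,0,0,0,0],[0,0,0,0,0,0],[0,0,0,0,0,0],[0,0,0,0,0,0],[0,0,-0.01,0,0,0],[0,0,-0.04,0,0,0],[0,0,-0.04,0,0,0],[0,0,-0.04,0,0,0]]' 0.005 35
```

```text
time_s: 9.75
ee_pos: [0.5213, 0.2473, 0.0585]
eef_rot: [3.14, -0.001, -1.815]
force: [0.8, -0.4, 0.9]
grip_width: 0.0598
grip_force: 0.0
time_s: 10.75
ee_pos: [0.5213, 0.2474, 0.1914]
eef_rot: [3.141, -0.0, -1.813]
force: [-0.2, 0.6, -3.2]
grip_width: 0.0116
grip_force: 35.0
```

```bash
python3 - <<'E'
from geo import *
w=wcam(np.load("w_c.npy"))
p=np.array([.4905,-.277,np.radians(-16)])
def W(P): c,s=np.cos(p[2]),np.sin(p[2]); P=np.array(P,float)/1000; return np.c_[p[0]+c*P[:,0]-s*P[:,1],p[1]+s*P[:,0]+c*P[:,1],P[:,2]]
segs=[[(80,-59,20),(80,59,20)],[(80,59,20),(-72,59,20)],[(80,-59,20),(-72,-59,20)],[(72,-53,20),(72,53,20)],[(-61,-59,29),(-61,59,29)],[(-78,-59,42),(-78,59,42)],[(-124,-59,42),(-124,59,42)],[(-58,14,34),(-58,30,34)],[(-124,-59,42),(-78,-59,42)],[(-124,59,42),(-78,59,42)]]
def panel(im,cam,x,y,w_,h,ov):
    k=400/w_; c=cv2.resize(im[y:y+h,x:x+w_],(400,300),interpolation=cv2.INTER_CUBIC)
    if ov:
        for s in segs:
            q=((proj(W(s),cam)+.5-[x,y])*k-.5); cv2.line(c,tuple(int(v) for v in q[0]),tuple(int(v) for v in q[1]),(0,0,255),1)
    return c
C=cv2.imread("pics/c.png");S=cv2.imread("pics/a_scene.png");D=cv2.imread("pics/a_side.png")
m=np.vstack([np.hstack([panel(C,w,185,95,160,120,0),panel(C,w,185,95,160,120,1)]),np.hstack([panel(S,"scene",110,98,108,81,1),panel(D,"side",215,270,128,96,1)])])
cv2.imwrite("pics/g.png",m)
E
```

```text
(no output)
```

View pics/g.png

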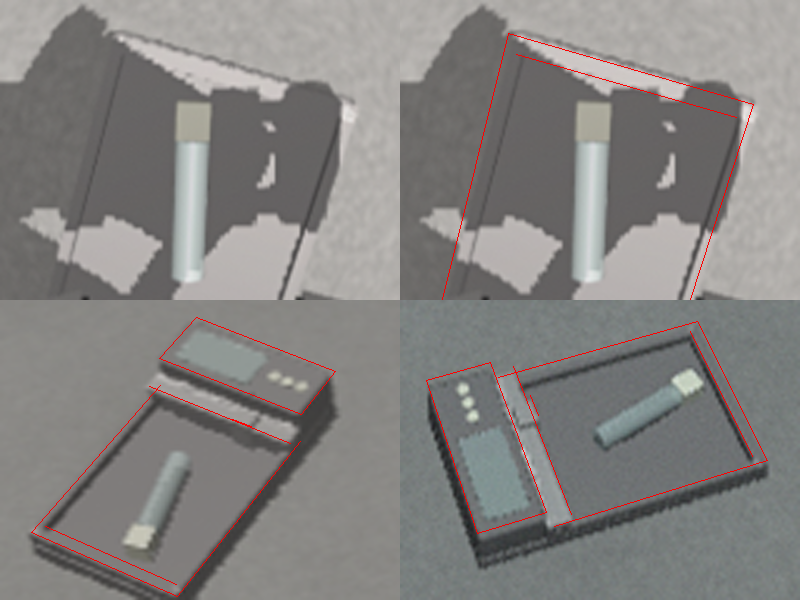

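Overlay: the model at (0.4905,-0.277,-16°) fits the scene panel. The wrist panel shows the true dock about 4-5 crop px (~2 mm) further to the right (-y). I'll use (0.490,-0.2785,-15.8°). Next, lift and turn the carrier.

```bash
python3 shift.py '[[0,0,-0.02,0,0,0.15],[0,0,-0.02,0,0,0.15],[0,0,-0.02,0,0,0.15],[0,0,0,0,0,0.15],[0,0,0,0,0,0.15],[0,0,0,0,0,0.15],[0,0,0,0,0,0.15],[0,0,0,0,0,0.15],[0,0,0,0,0,0.15],[0,0,0,0,0,0.15]]'
python3 shift.py '[[0,0,0,0,0,0.15],[0,0,0,0,0,0.15],[0,0,0,0,0,0.15],[0,0,0,0,0,0.15],[0,0,0,0,0,0.15],[0,0,0,0,0,0.15],[0,0,0,0,0,0.15],[0,0,0,0,0,0.15],[0,0,0,0,0,0.15],[0,0,0,0,0,0.15]]'
python3 shift.py '[[0,0,0,0,0,0.15],[0,0,0,0,0,0.025],[0,0,0,0,0,0]]'
cat > tgt.py <<'E'
import numpy as np,sys
from station import ctrl, imaging, ticket, telemetry
from scipy.spatial.transform import Rotation as Ro
D=np.array([.490,-.2785]); Y=np.radians(-15.8)
def tgt(x,h,th,y=0):
    """tongue at dock x (mm), height h above floor, tilt th deg -> tcp world, R"""
    t=np.radians(th);c,s=np.cos(t),np.sin(t)
    px=x-(c*-70+s*58.5); pz=h-(s*-70-c*58.5)+12
    cy,sy=np.cos(Y),np.sin(Y); p=np.array([px,y,pz])/1e3
    W=np.array([D[0]+cy*p[0]-sy*p[1],D[1]+sy*p[0]+cy*p[1],p[2]])
    R=Ro.from_euler("z",Y+np.pi/2)*Ro.from_euler("x",np.pi)*Ro.from_rotvec([-t,0,0]); return W,R
def delta(*a):
    o=telemetry.get_obs(); W,R=tgt(*a); r=Ro.from_euler("xyz",o["eef_rot"])
    print("tool d mm",(r.inv().apply(W-o["ee_pos"])*1e3).round(1),"rotvec",(r.inv()*R).as_rotvec().round(4),"z",W[2].round(4))
if __name__=="__main__":
    delta(*map(float,sys.argv[1:]))
    o=telemetry.get_obs(); r=Ro.from_euler("xyz",o["eef_rot"]); print("F tool",r.inv().apply(o["force"]).round(1),"M",r.inv().apply(o["moment"]).round(2),"grip",o["grip_width"])
E
python3 tgt.py -50 150 0
```

```text
time_s: 11.75
ee_pos: [0.5215, 0.2474, 0.2498]
eef_rot: [-3.141, -0.0, 2.964]
force: [0.3, -0.2, -3.6]
grip_width: 0.0117
grip_force: 35.0
time_s: 12.75
ee_pos: [0.5214, 0.2474, 0.2498]
eef_rot: [-3.141, 0.0, 1.464]
force: [-0.2, 0.0, -3.5]
grip_width: 0.0121
grip_force: 35.0
time_s: 13.05
ee_pos: [0.5216, 0.2475, 0.2497]
eef_rot: [-3.142, 0.0, 1.298]
force: [0.1, 0.8, -2.8]
grip_width: 0.0116
grip_force: 35.0
tool d mm [-515.   131.4   29.2] rotvec [-0.0001  0.0001  0.0027] z 0.2205
F tool [ 0.8 -0.1  2.8] M [ 0.02 -0.02 -0.03] grip 0.011618288309218421
```

```bash
python3 shift.py '[[-0.0468,0,0,0,0,0],[-0.0468,0,0,0,0,0],[-0.0468,0,0,0,0,0],[-0.0468,0,0,0,0,0],[-0.0468,0,0,0,0,0],[-0.0468,0,0,0,0,0],[-0.0468,0,0,0,0,0],[-0.0468,0,0,0,0,0],[-0.0468,0,0,0,0,0],[-0.0468,0,0,0,0,0]]'
python3 shift.py '[[-0.0468,0,0,0,0,0],[0,0.044,0,0,0,0],[0,0.044,0,0,0,0],[0,0.044,0,0,0,0],[0,0,0.045,0,0,0],[0,0,0.045,0,0,0],[0,0,0,-0.131,0,0],[0,0,0,-0.131,0,0],[0,0,0,0,0,0]]'
python3 tgt.py -50 40 15
python3 - <<'E'
from station import ctrl, imaging, ticket, telemetry
import cv2,numpy as np
for n in("scene","side"): cv2.imwrite(f"pics/h_{n}.png",imaging.camera(n)["pixels"])
s=cv2.imread("pics/h_scene.png")[85:205,90:250];d=cv2.imread("pics/h_side.png")[230:365,200:380]
f=lambda a:cv2.resize(a,(400,300),interpolation=cv2.INTER_CUBIC)
cv2.imwrite("pics/h.png",np.hstack([f(s),f(d)]))
E
```

```text
time_s: 14.05
ee_pos: [0.3932, -0.2044, 0.2499]
eef_rot: [3.141, 0.0, 1.299]
force: [0.8, -0.6, -3.2]
grip_width: 0.0118
grip_force: 35.0
time_s: 14.95
ee_pos: [0.5069, -0.2832, 0.1587]
eef_rot: [2.879, 0.0, 1.297]
force: [-0.5, -0.0, -2.1]
grip_width: 0.0117
grip_force: 35.0
tool d mm [  0.  -22.9  27.1] rotvec [ 0.0005 -0.0003  0.0023] z 0.1266
F tool [-0.1 -1.   1.9] M [ 0.33 -0.01  0.02] grip 0.01165148804778741
```

View pics/h.png

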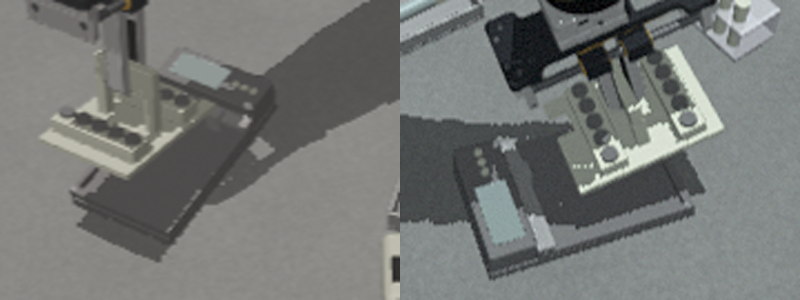

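Hover view: the carrier is tilted with the notched edge towards the lip and yaw parallel to the dock. The near front corners are at scene (107,139) and (140,156), and the corners in the side view are at (281,316), (345,286) and (326,251). I'll compare these with forward kinematics to find the camera bias.

```bash
python3 - <<'E'
from geo import *
from station import ctrl, imaging, ticket, telemetry
from scipy.spatial.transform import Rotation as Ro
o=telemetry.get_obs(); r=Ro.from_euler("xyz",o["eef_rot"])
P=lambda x,y,z: o["ee_pos"]+r.apply(np.array([y,x,58.5-z])/1e3)
for cam,c,uv in [("scene",(70,-49,3),(106.8,139)),("scene",(70,49,3),(140,156.2)),("side",(-70,-49,3),(281,316.4)),("side",(70,-49,3),(344.9,286.3)),("side",(70,49,6),(326,251.2))]:
    w=P(*c); print(cam,c,w.round(4),(proj([w],cam)[0]-uv).round(1),"mm",((ray(cam,uv,w[2])-w)*1e3).round(1)[:2])
E
```

```text
scene (70, -49, 3) [ 0.5739 -0.3532  0.1246] [-2.8  0. ] mm [-1.4  6.3]
scene (70, 49, 3) [ 0.6004 -0.2589  0.1246] [-0.4 -2.1] mm [5.6 3. ]
side (-70, -49, 3) [ 0.4436 -0.3166  0.0887] [ 1.1 -0.6] mm [-2.5  0.2]
side (70, -49, 3) [ 0.5739 -0.3532  0.1246] [2.1 0.4] mm [-2.8  3.1]
side (70, 49, 6) [ 0.5997 -0.2587  0.1275] [-0.5 -2.6] mm [-3.6 -5.9]
```

```bash
sed -i 's/-.2785/-.2795/' tgt.py; python3 shift.py '[[-0.001,-0.011,0.013,0,0,0],[0,-0.012,0.014,0,0,0],[0,0,0,0,0,0]]' ; python3 tgt.py -54 10 15
```

```text
time_s: 15.35
ee_pos: [0.4929, -0.2801, 0.126]
eef_rot: [2.885, -0.001, 1.296]
force: [0.5, 0.2, -3.4]
grip_width: 0.012
grip_force: 35.0
tool d mm [ -0.2 -11.8  27.3] rotvec [-0.0051 -0.0012  0.0011] z 0.0966
F tool [ 0.3 -0.5  3.4] M [0.25 0.   0.01] grip 0.011989784688226724
```

```bash
python3 shift.py '[[0,-0.006,0.014,0,0,0],[0,-0.006,0.0135,0,0,0],[0,0,0,0,0,0]]' ; python3 tgt.py -54 3 15; python3 shift.py '[[0,-0.001,0.004,0,0,0],[0,-0.001,0.003,0,0,0],[0,0,0,0,0,0]]' ; python3 tgt.py -54 1 15
```

```text
time_s: 15.65
ee_pos: [0.4893, -0.2792, 0.0971]
eef_rot: [2.883, -0.001, 1.296]
force: [-0.7, -0.1, -3.1]
grip_width: 0.0118
grip_force: 35.0
tool d mm [-0.1 -2.7  7. ] rotvec [-0.0029 -0.0008  0.0007] z 0.0896
F tool [-0.2 -1.4  2.8] M [0.38 0.01 0.02] grip 0.011802870848941919
time_s: 15.95
ee_pos: [0.4894, -0.2794, 0.0907]
eef_rot: [2.88, 0.0, 1.295]
force: [-0.5, 0.1, -3.6]
grip_width: 0.012
grip_force: 35.0
tool d mm [ 0.1 -1.6  2.8] rotvec [0.0002 0.0001 0.0001] z 0.0876
F tool [-0.  -1.4  3.4] M [ 0.33  0.03 -0.03] grip 0.01196684074114022
```

```bash
python3 shift.py '[[0,-0.001,0.0015,0,0,0],[0,0,0.001,0,0,0],[0,0,0,0,0,0]]' ; python3 tgt.py -54 1 15; python3 shift.py '[[0,0,0.001,0,0,0],[0,0,0.001,0,0,0],[0,0,0,0,0,0]]' ; python3 tgt.py -54 1 15
```

```text
time_s: 16.25
ee_pos: [0.4894, -0.2795, 0.0888]
eef_rot: [2.878, 0.001, 1.295]
force: [-1.4, 1.6, 6.4]
grip_width: 0.0116
grip_force: 35.0
tool d mm [ 0.2 -1.2  0.9] rotvec [0.0019 0.0005 0.    ] z 0.0876
F tool [ 1.2 -0.1 -6.6] M [ 0.69  0.2  -0.01] grip 0.011619119720038557
time_s: 16.55
ee_pos: [0.4905, -0.28, 0.0878]
eef_rot: [2.876, 0.001, 1.295]
force: [0.6, 2.4, 11.5]
grip_width: 0.0122
grip_force: 35.0
tool d mm [ 0.4 -2.1 -0.4] rotvec [0.0039 0.0011 0.0001] z 0.0876
F tool [  2.5   3.  -11.1] M [0.39 0.29 0.  ] grip 0.01224679528967141
```

```bash
python3 shift.py '[[0,0.0005,-0.0025,0,0,0],[0,-0.004,-0.001,0,0,0],[0,-0.004,-0.001,0,0,0],[0,0,0,0,0,0]]' ; python3 tgt.py -60 1 15; python3 shift.py '[[0,-0.003,-0.0008,0,0,0],[0,-0.003,-0.0008,0,0,0],[0,0,0,0,0,0]]' ; python3 tgt.py -66 1 15
```

```text
time_s: 16.95
ee_pos: [0.4812, -0.2773, 0.0889]
eef_rot: [2.878, 0.001, 1.295]
force: [2.4, -1.5, 3.4]
grip_width: 0.0118
grip_force: 35.0
tool d mm [0.3 1.1 1.6] rotvec [ 0.0017  0.0006 -0.0003] z 0.0876
F tool [-0.8  3.5 -2.5] M [-0.17 -0.11 -0.05] grip 0.011764979085638684
time_s: 17.25
ee_pos: [0.4755, -0.2757, 0.0889]
eef_rot: [2.878, 0.001, 1.295]
force: [2.9, -1.2, 5.0]
grip_width: 0.012
grip_force: 35.0
tool d mm [0.3 1.1 1.6] rotvec [ 0.0018  0.0007 -0.0002] z 0.0876
F tool [-0.4  4.4 -4. ] M [-0.28 -0.08 -0.04] grip 0.012019498771881116
```

```bash
python3 shift.py '[[0,-0.002,-0.001,0,0,0],[0,-0.001,-0.0003,0,0,0],[0,0,0,0,0,0]]' ; python3 tgt.py -71 1 15; python3 shift.py '[[0,-0.001,-0.0003,0,0,0],[0,-0.001,-0.0003,0,0,0],[0,0,0,0,0,0]]' ; python3 tgt.py -71 1 15
```

```text
time_s: 17.55
ee_pos: [0.4724, -0.2747, 0.0891]
eef_rot: [2.878, 0.0, 1.295]
force: [4.9, -1.4, 4.8]
grip_width: 0.0115
grip_force: 35.0
tool d mm [ 0.2 -0.7  1.3] rotvec [ 0.0015  0.0004 -0.0003] z 0.0876
F tool [-0.   6.2 -3.3] M [-0.82  0.07 -0.02] grip 0.01149061015288029
time_s: 17.85
ee_pos: [0.4715, -0.2745, 0.0898]
eef_rot: [2.875, 0.001, 1.294]
force: [12.2, -0.9, 2.3]
grip_width: 0.012
grip_force: 35.0
tool d mm [0.2 0.1 2.3] rotvec [ 0.0046  0.0009 -0.0004] z 0.0876
F tool [ 2.4 12.2  1. ] M [-2.54  0.42 -0.02] grip 0.011985639550198516
```

```bash
python3 shift.py '[[0,0.0035,0.004,0.05,0,0],[0,0.0029,0.0036,0.05,0,0],[0,0.0029,0.0036,0.05,0,0],[0,0,0,0,0,0]]' ; python3 tgt.py -70.8 1 6
```

```text
time_s: 18.25
ee_pos: [0.4824, -0.2775, 0.0802]
eef_rot: [3.029, 0.001, 1.295]
force: [4.8, -2.2, 10.3]
grip_width: 0.0117
grip_force: 35.0
tool d mm [0.2 0.4 1.8] rotvec [0.0076 0.0006 0.0002] z 0.0785
F tool [-0.8  6.4 -9.7] M [-0.66 -0.08 -0.03] grip 0.011688196375021971
```

```bash
python3 shift.py '[[0,0.0026,0.0018,0.045,0,0],[0,0.0026,0.003,0.045,0,0],[0,0,0,0,0,0]]' ; python3 tgt.py -70.8 1 0;  python3 shift.py '[[0,0.001,0.0013,0.022,0,0],[0,0,0,0,0,0]]' ; python3 tgt.py -70.8 0 0
```

```text
time_s: 18.55
ee_pos: [0.4872, -0.2787, 0.075]
eef_rot: [3.12, 0.0, 1.295]
force: [7.1, -2.5, 0.6]
grip_width: 0.0117
grip_force: 35.0
tool d mm [0.  2.  3.5] rotvec [0.0212 0.0001 0.0001] z 0.0715
F tool [-0.4  7.5 -0.5] M [-1.44 -0.17 -0.08] grip 0.011708193873213226
time_s: 18.75
ee_pos: [0.4882, -0.2791, 0.0738]
eef_rot: [3.141, 0.0, 1.295]
force: [8.7, -2.2, -2.0]
grip_width: 0.0115
grip_force: 35.0
tool d mm [0.1 1.  3.3] rotvec [ 0.0009  0.0002 -0.0001] z 0.0705
F tool [0.3 9.  2. ] M [-1.84 -0.05 -0.11] grip 0.011503559211874572
```

```bash
python3 shift.py '[[0,0.0015,0.001,0,0,0],[0,0,0.001,0,0,0],[0,0,0,0,0,0]]' ; python3 tgt.py -70 0 0;  python3 shift.py '[[0,0,0.001,0,0,0],[0,0,0,0,0,0]]' ; python3 tgt.py -70 0 0
```

```text
time_s: 19.05
ee_pos: [0.4885, -0.2791, 0.0734]
eef_rot: [-3.141, -0.0, 1.295]
force: [-6.7, 5.2, 20.8]
grip_width: 0.0115
grip_force: 35.0
tool d mm [0.  1.5 2.9] rotvec [-0.0009 -0.0001 -0.0001] z 0.0705
F tool [  3.1  -7.9 -20.8] M [ 1.43  0.36 -0.01] grip 0.011528272390664875
time_s: 19.25
ee_pos: [0.4886, -0.2791, 0.0733]
eef_rot: [-3.141, 0.0, 1.295]
force: [-12.5, 7.5, 32.3]
grip_width: 0.0117
grip_force: 35.0
tool d mm [0.  1.5 2.8] rotvec [-0.0007  0.     -0.0001] z 0.0705
F tool [  3.8 -14.1 -32.3] M [ 2.57  0.66 -0.09] grip 0.011731762881275726
```

```bash
python3 shift.py '[[0,-0.0007,-0.0015,0,0,0],[0,0,0,0,0,0]]' ; python3 tgt.py -70 0 0
python3 shift.py '[[0,0,0,0,0,0],[0,0,0,0,0,0],[0,0,0,0,0,0],[0,0,0,0,0,0]]' 0.04
python3 shift.py '[[0,0,-0.03,0,0,0],[0,0,-0.05,0,0,0],[0,0,-0.05,0,0,0],[0,0,-0.05,0,0,0],[0,0,0,0,0,0]]'
python3 - <<'E'
from station import ctrl, imaging, ticket, telemetry
import cv2,numpy as np
for n in("scene","side","wrist"):
    c=imaging.camera(n); cv2.imwrite(f"pics/i_{n}.png",c["pixels"]); np.save("w_i.npy",c["extrinsics"])
s=cv2.imread("pics/i_scene.png")[100:181,110:218];d=cv2.imread("pics/i_side.png")[268:364,215:343];w=cv2.imread("pics/i_wrist.png")
f=lambda a:cv2.resize(a,(400,300),interpolation=cv2.INTER_CUBIC)
cv2.imwrite("pics/i.png",np.vstack([np.hstack([f(s),f(d)]),np.hstack([f(w[90:240,160:360]),f(cv2.imread("pics/i_scene.png")[60:270,100:380])])]))
E
```

```text
time_s: 19.45
ee_pos: [0.4884, -0.2791, 0.0734]
eef_rot: [3.141, 0.0, 1.295]
force: [1.0, 1.2, 10.8]
grip_width: 0.0115
grip_force: 35.0
tool d mm [0.  1.6 2.9] rotvec [ 0.0008  0.0001 -0.0001] z 0.0705
F tool [  1.5   0.6 -10.8] M [ 0.07  0.37 -0.04] grip 0.0114836401634975
time_s: 19.85
ee_pos: [0.488, -0.279, 0.0723]
eef_rot: [-3.141, -0.0, 1.295]
force: [-0.2, -0.1, 1.4]
grip_width: 0.0389
grip_force: 0.0
time_s: 20.35
ee_pos: [0.4897, -0.28, 0.2596]
eef_rot: [3.132, 0.003, 1.295]
force: [0.1, 0.6, 0.6]
grip_width: 0.0399
grip_force: 0.0
```

View pics/i.png

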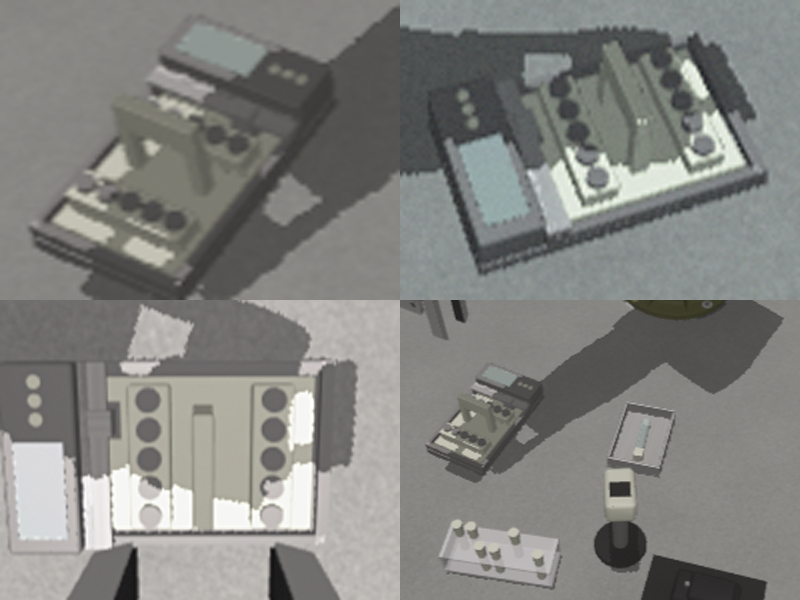

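The last montage shows the tube lying in the tray. The carrier plate lies inside the walls with equal gaps of about 3.5 mm on both y sides, the key stands in the notch (wrist panel about (113,420)), and the front edge is behind the sill (about (318,450)). While it was held flat, the downward contact reaction was centred, so it sits on the floor. Bystanders are undisturbed and the gripper is clear, so I'm handing in.

```bash
python3 -c "
from station import ctrl, imaging, ticket, telemetry
print(ticket.hand_in())"
```

```text
the job is handed in; nothing more can be done
None
```

The job is handed in at about 20 s: the stray tube is lying in the steel tray, and the carrier is docked and released, judged flat and fully home from the last pictures and contact forces; the hand-in returned no verdict.

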